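# Load a coffee jar into the upright jar labeller

### The job

The jar labeller has been left running: first put its red toggle switch to the centre off position. Then take the jar that has no label yet and load it in the labeller: push the sprung blue pressure roller back to open the gap, slip the jar in and set it gently right down on the plate, so that the roller closes on it and it stands upright, held against both black drive rollers. Leave the labelled jars standing where they are.

Things in the scene. Friction and masses are not known exactly. Their poses are not given: they have to be found in the camera images.
- jar: the jar to load: clear glass jar full of brown coffee, black lid, NO paper label or sticker. Body 66 mm diameter to 98 mm up, shoulder from 98 to 112, fixed lid 58 mm diameter from 112 to 140 mm. 0.3 to 0.45 kg. Origin: centre of its underside, z up its axis. Stands on the table at the start
- labelled_jar_a: a finished jar, same size, with a cream paper label with a green stripe round it and a round cream sticker on its lid; origin as for the jar. To be left alone
- labelled_jar_b: another finished jar, the same as labelled_jar_a. To be left alone
- labeller: the jar labeller, fixed; base plate 340 x 340 x 20 mm. Origin: centre of the plate's underside on the table, straight below the jar's place; z up. Its offsets are in its own axes, heights from the table. Yellow gearbox and lying motor x +65 to +160, y -60 to +68, 64 mm high. Label reel at x +55, y -118, 96 mm across, 110 mm high
- jar_place (a point): where the centre of the jar's underside must finally be: on the steel wear plate, 26 mm above the table, on the labeller's vertical z axis. Here the jar touches both drive rollers. Let go above the plate, the jar would stay gripped by the rollers at that height, so it must be set right down first. Axes as the labeller's
- drive_rollers (a point): point midway between the tops of the two fixed black rubber drive rollers, 79 mm above the table. The rollers, 28 mm diameter, stand upright at x +36, y -30 and y +30 mm of the labeller. Across from them on the -y side is a fixed steel peel plate 82 mm high, from x -55, y -62 to x -12, y -40 mm of the labeller
- pressure_carriage (a joint): travel (m) of the sprung roller: 0 empty, on its stop; grows as it is pushed along the labeller's -x, to 0.040 at most. The spring returns it with 3 N at 0, 1 N more every 10 mm. Reads 0.018 with the jar home. Held upright against it, the jar can go straight down past the drive rollers with 3 mm to spare at 0.022, 9 mm at 0.030
- pressure_roller_top (a point): top of the sprung carriage on the blue pressure roller's axis, 118 mm up (x -29, y 0 of the labeller when empty). Roller: 28 mm diameter, from 36 to 112 mm up, taller than the drive rollers, so a jar held with its underside 79 to 110 mm up passes over those and can push it back. Behind, at x -168 to -110, is the yellow spring housing, 72 mm high
- drive_switch (a joint): angle of the toggle in rad: 0 is upright, the centre off position; +0.45 (leaning to the labeller's +y) is forward, -0.45 (leaning to its -y) is reverse. It starts at or near forward. It has some friction (about 1.3 N at the tip), no spring, and stays where it is left
- switch_pivot (a point): pivot of the toggle switch, 74 mm above the table, at x -30, y +125 mm of the labeller, in the middle of the top of its yellow box (95 x 78 mm, top at 70 mm; 15 mm collar to 75 mm). The toggle swings in the labeller's y-z plane. Axes as the labeller's
- switch_tip (a point): tip of the toggle: a red bat handle 11 mm thick, 40 mm long from pivot to tip
Not all that is in view belongs to the job. What is shaped like the jar but purple is not meant.

How it is judged:
By the outcome, as a careful person would: the job done as asked, in the order asked, and still so for the second after the job is handed in, with the robot touching nothing.
It also fails if it takes over 58 s, if anything falls off the work surface, if the arm or the gripper's body presses on something with over 40 N, if the wrist force passes 120 N, or if a joint passes its speed limit or range.

### The arm

A 6-joint arm with a two-finger parallel gripper is mounted at the origin on the work surface. World frame = base frame: x ahead of the robot, y to its left, z up, the work surface at z = 0. Lengths are in m, angles in rad, forces in N, time in s.
With the tool pointing down it reaches from about 0.25 to 0.725 m from the base axis. Payload 4 kg.
Tool frame: the origin (TCP) lies midway between the tips of the shut fingers; the grasp point (between the pads) lies 19 mm behind it (bot.grip_point_offset is the distance from the TCP to the grasp point, in m); z points along the fingers, y is the line along which they close (so a half turn about z gives the same grasp; the last joint's range is limited). The gripper opens to 85 mm and grips with 20 to 120 N. Pads are 22 mm wide; open, the fingers measure 114 mm over their backs; the gripper's body (76 mm by 85 mm) begins 54 mm behind the grasp point. The pads swing forward as they close: fully open they stand 13 mm farther back than shut.
Start: joints at [0, 0.241, 0.005, 1.335, 0, 1.571], TCP at [0.5, -0, 0.231] pointing down, gripper open.
Joint ranges: [-2.72, 2.72], [-1.05, 1.87], [-1.09, 1.28], [-1.99, 2.15], [-1.42, 1.44], [-3.14, 3.14]. Speed limits (rad/s): [2.79, 2.79, 3.14, 3.14, 3.14, 3.14].

### API

Orientations are given as a unit quaternion [x, y, z, w].
In Python, from workcell import bot gives the robot as it stands.
- The arm moves only by the tool step_arm, never from a script. Its argument "targets" is text: rows parted by semicolons, each of 7 numbers parted by spaces: the opening, from -1 (shut) to 1 (fully open), so that 0 is half open, then the shift along the world's x, y, z normalised to -1 to 1, where 1 is 0.5 m, then the turn, a rotation vector about the world's x, y, z normalised to -1 to 1, where 1 is pi/4 rad. In form: gripper x y z wx wy wz; .... A call has 1 to 10 rows; each row is the pose to reach, as a shift and turn from the pose commanded when the call began; what a row does not reach only later rows make up. A row lasts 1/12 s, in which the tool goes at most 41.7 mm and 7.16 degrees, less where a joint would pass 70% of its speed; a pose out of reach is approached as far as the arm can. A call with a number of a shift or a turn outside -1 to 1 is refused whole. A call with a gripper value outside its range is refused whole. The fingers move at their own pace and stop on an object; the grip force is fixed at half the most. Time passes only in rows, so rows that repeat a pose let the fingers close. It gives the time, the measured TCP pose, the force, the opening and the grip force at its end, in the units of the state.
- bot.get_obs(): the state, without advancing time (a new reading comes with each control period).
- bot.camera(name): name is "scene" or "side" or "wrist"; returns the picture (480x640x3 uint8, red, green, blue); there is no depth.
- bot.camera_info(name): a dict with "vertical_fov" (degrees; the focal length in pixels is half the picture's height over the tangent of half this angle, whatever the lens; pixels are square), "cx", "cy" (the principal point, pixels), "pose" (4x4, takes a point from camera to world coordinates). Camera axes: x right, y up, looking along -z (the intrinsics and any distortion apply to the point x, -y, -z); pixel columns grow to the right and rows downward; lengths in m; the calibration is good to about 2 mm. A picture is of the moment at which its call begins: read the wrist's pose just before it. camera_info takes no time and is no camera call; for the wrist camera it gives the pose at the moment of the call.
- bot.job_done(): hands the job in; it is judged then, once.
The state is a dict: "clock": time; "joint_pos": joint angles; "joint_vel": joint speeds; "tau": joint torques, N m; "eef_pos": TCP position; "tool_rot": TCP orientation; "ft_force": force on the tool from outside, world axes, zero at the start; "ft_torque": the same for the moment, N m; "grip_width": finger opening in m; "grasp_force": force on a finger pad.
Only numpy, scipy, OpenCV 4.12 (cv2) and the standard library are available. Lean on these libraries where they do the work, as an engineer would, in place of code of your own. Each camera call takes 0.05 s, during which the arm holds its last target. There are 200 camera calls.

## Working session

There is one attempt and no reset: what is moved stays moved. The work goes in short steps, Python scripts to look and compute and a tool call to move; the robot and the scene stay as the last step left them, time stands still between calls to the robot, and variables do not carry over. Pictures are saved under pics/ and viewed, at most 10 in all, crops included, and the job is handed in when it is done.

Besides the shell and the picture viewer there is one more tool, called after "Request:" as a command line: name --argument value ..., lists and objects as JSON in quotes. step_arm: Moves the arm, as the interface text tells. Scaled input: -1 to 1 covers 0.5 m each way for a shift and pi/4 rad each way for a turn. Its arguments: {"type":"object","properties":{"targets":{"type":"string"}},"required":["targets"]}

```bash
ls; mkdir -p pics
python3 - <<'E'
from workcell import bot
import cv2,numpy as np
for n in ("scene","side"):
    im=bot.camera(n); cv2.imwrite(f"pics/{n}0.png",im[:,:,::-1]); i=bot.camera_info(n); print(n,{k:(np.round(v,4).tolist() if k!='name' else v) for k,v in i.items() if not isinstance(v,str)})
print(bot.get_obs())
E
```

```text
pics
scene {'vertical_fov': 56.6086, 'cx': 322.1266, 'cy': 234.3961, 'pose': [[0.7984, -0.357, 0.4849, 0.8345], [0.6018, 0.4453, -0.663, -0.374], [0.0208, 0.8212, 0.5703, 0.5074], [0.0, 0.0, 0.0, 1.0]]}
side {'vertical_fov': 42.7069, 'cx': 312.4086, 'cy': 237.7986, 'pose': [[0.8744, 0.337, -0.3491, 0.1446], [-0.4852, 0.6123, -0.6242, -0.5477], [0.0034, 0.7152, 0.6989, 0.8152], [0.0, 0.0, 0.0, 1.0]]}
{'clock': 0.1, 'joint_pos': array([-1.82464979e-06,  2.41351121e-01,  3.85127201e-03,  1.33519386e+00,
        7.09579920e-06,  1.57078386e+00]), 'joint_vel': array([-5.48613117e-04,  7.00543602e-05,  2.17137551e-03, -1.27671210e-03,
        1.73667599e-03, -5.28770834e-04]), 'tau': array([-3.57412864e-04, -3.73140085e+01,  2.53010201e+01,  1.07858295e-02,
        2.43542411e-05, -2.54672034e-05]), 'eef_pos': array([4.99432851e-01, 1.24228501e-06, 2.30492311e-01]), 'tool_rot': array([ 7.07102701e-01,  7.07110225e-01, -6.68312886e-04, -6.73339961e-04]), 'ft_force': array([-0.12596638,  0.26884991, -0.23137634]), 'ft_torque': array([-0.02875024,  0.04410352,  0.04457737]), 'grasp_force': 0.0, 'grip_width': 0.08541879159555904}
```

View pics/scene0.png

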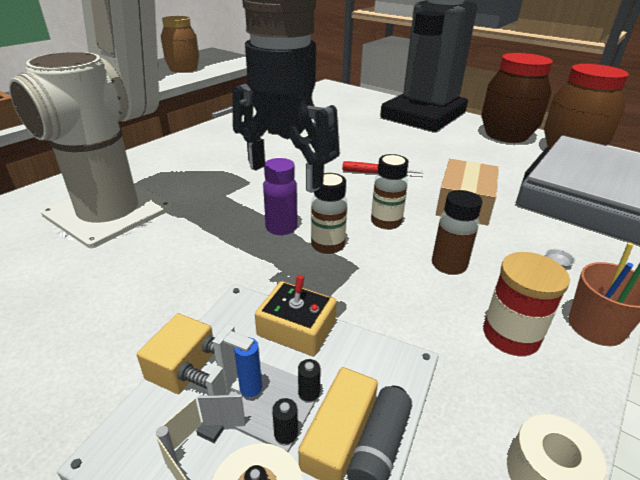

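View pics/side0.png

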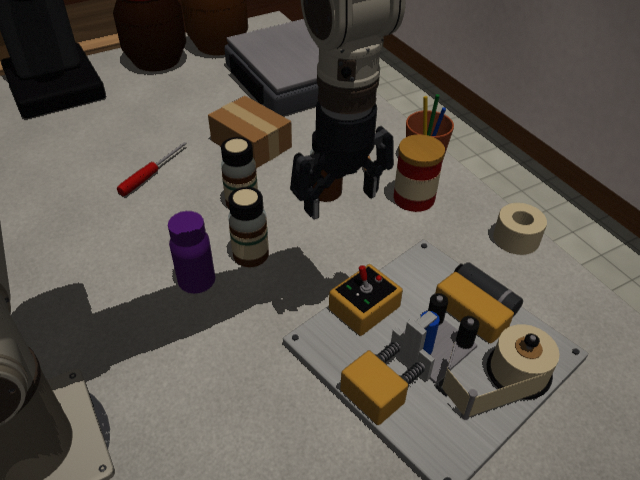

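Run:
```python
from workcell import bot
import cv2,numpy as np
for n in ("scene","side","wrist"): print(n,{k:v for k,v in bot.camera_info(n).items() if k not in('pose',)})
a=cv2.imread("pics/scene0.png"); b=cv2.imread("pics/side0.png")
A=cv2.resize(a[265:475,60:440],None,fx=2.1,fy=2.1,interpolation=cv2.INTER_CUBIC)[:440]
cv2.imwrite("pics/cropA.png",A)
B=cv2.resize(b[235:480,280:590],None,fx=2.4,fy=2.4,interpolation=cv2.INTER_CUBIC); cv2.imwrite("pics/cropB.png",B)
J=cv2.resize(a[150:290,300:500],None,fx=4,fy=4,interpolation=cv2.INTER_CUBIC); cv2.imwrite("pics/cropJ.png",J)
```

```text
scene {'vertical_fov': 56.60864087073817, 'cx': 322.12656773613884, 'cy': 234.39614635480632}
side {'vertical_fov': 42.70693465007115, 'cx': 312.40855031349577, 'cy': 237.7985717844093}
wrist {'vertical_fov': 69.8889775341214, 'cx': 321.2999509045773, 'cy': 248.4500451556501}
```

View pics/cropA.png

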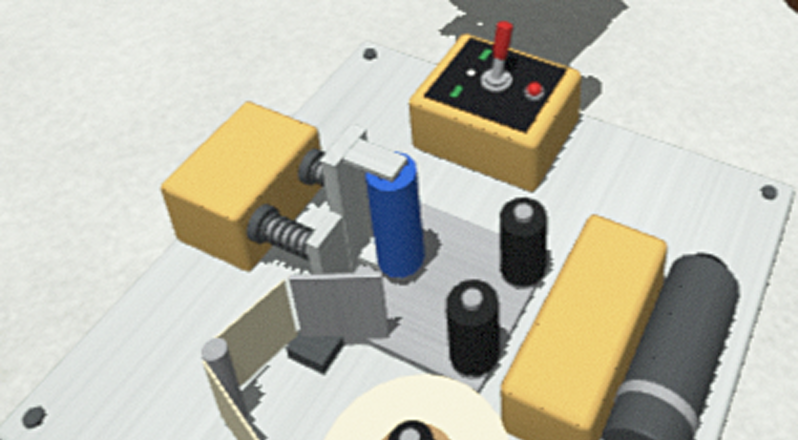

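View pics/cropB.png

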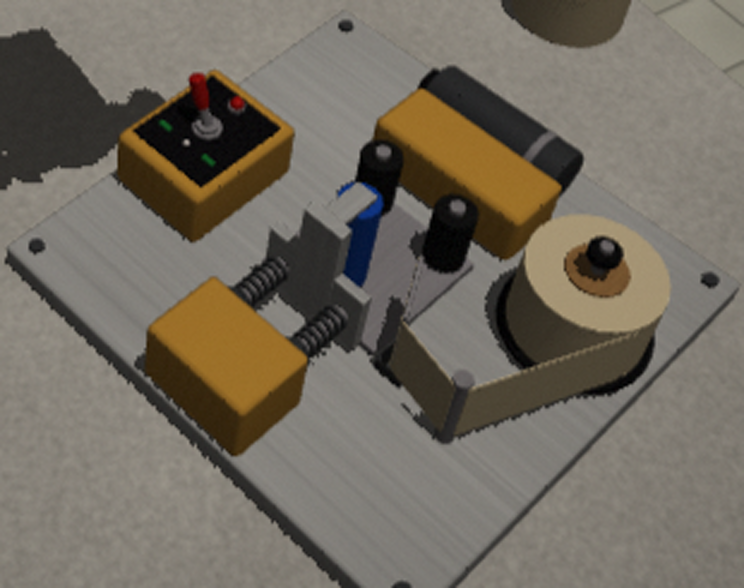

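View pics/cropJ.png

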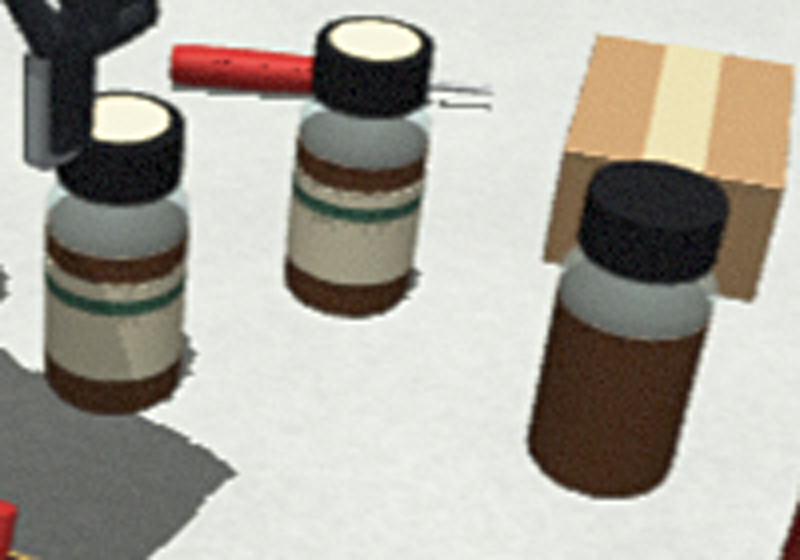

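```bash
cat > h.py <<'E'
import numpy as np
from workcell import bot
def ray(n,u,v,info=None):
    i=info or bot.camera_info(n); f=240/np.tan(np.radians(i["vertical_fov"])/2); P=np.array(i["pose"])
    d=P[:3,:3]@np.array([(u-i["cx"])/f,-(v-i["cy"])/f,-1]); return P[:3,3],d/np.linalg.norm(d)
def onz(n,u,v,z,info=None):
    c,d=ray(n,u,v,info); return c+d*(z-c[2])/d[2]
def tri(a,b):
    R=[ray("scene",*a),ray("side",*b)]
    M=[np.eye(3)-np.outer(d,d) for c,d in R]
    p=np.linalg.solve(sum(M),sum(m@c for m,(c,d) in zip(M,R)))
    return p,max(np.linalg.norm(m@(p-c)) for m,(c,d) in zip(M,R))
E
python3 - <<'E'
from h import *
np.set_printoptions(precision=4,suppress=True)
A=lambda x,y:(60+(x-.5)/2.1,265+(y-.5)/2.1)
B=lambda x,y:(280+(x-.5)/2.4,235+(y-.5)/2.4)
J=lambda x,y:(300+x/4,150+y/4)
L={}
for k,a,b in [("s-+",(370,53),(37,245)),("s++",(769,191),(346,25)),("s--",(34,416),(400,588)),("d+",(523,210),(382,153)),("d-",(472,298),(457,208)),("tip",(505,25),(198,76)),("collar",(496,80),(207,126))]:
    p,e=tri(A(*a),B(*b)); print(k,p,e)
for k,v in {"s-+":A(370,53),"s++":A(769,191),"s--":A(34,416)}.items(): print(k,"z20",onz("scene",*v,.023))
for k,v in {"s-+":B(37,245),"s++":B(346,25),"s+-":B(710,279)}.items(): print(k,"z20 side",onz("side",*v,.023))
for k,q in {"jar":(657,197),"A":(122,117),"B":(375,40)}.items(): print(k,onz("scene",*J(*q),.14))
print("jar bottom-ish",onz("scene",*J(605,455),.0), "purple",onz("scene",280,167,.14))
print("A,B side",onz("side",245,198,.14),onz("side",236,145,.14),"purple",onz("side",187,222,.14))
E
```

```text
s-+ [ 0.4079 -0.0221  0.0217] 0.00040881938150255756
s++ [0.7103 0.0459 0.0216] 5.661102447035557e-05
s-- [ 0.4744 -0.3239  0.0214] 0.0004667852997228891
d+ [ 0.6205 -0.1022  0.0777] 0.0007554721188299184
d- [ 0.6343 -0.1615  0.0773] 0.00026763641879275777
tip [ 0.5343 -0.0118  0.1098] 7.722140197424486e-05
collar [ 0.5363 -0.0241  0.0713] 0.0001861015513417352
s-+ z20 [ 0.4089 -0.0225  0.023 ]
s++ z20 [0.7107 0.0447 0.023 ]
s-- z20 [ 0.4757 -0.3245  0.023 ]
s-+ z20 side [ 0.4074 -0.0234  0.023 ]
s++ z20 side [0.7093 0.0447 0.023 ]
s+- z20 side [ 0.7767 -0.2581  0.023 ]
jar [0.6442 0.2814 0.14  ]
A [0.4313 0.1982 0.14  ]
B [0.4789 0.3388 0.14  ]
jar bottom-ish [0.6458 0.289  0.    ] purple [0.3308 0.1782 0.14  ]
A,B side [0.4289 0.194  0.14  ] [0.4771 0.3399 0.14  ] purple [0.3221 0.1849 0.14  ]
```

The candidates for the jar in the scene picture are the purple one (281,195), labelled ones at (329,212) and (390,190), and the plain brown one with a bare black lid at (457,232). I choose the plain one, and the crop confirms it has no label or sticker. Both views agree on the labeller to about 1 mm: centre (0.5925, -0.1395), yaw 0.2185. The switch leans forward.

I'll start with the switch: straddle it with the fingers along the labeller's y, centred on the pivot, then close to about its thickness.

Request:
step_arm --targets "1 0.0734 -0.048 -0.14 0 0 -1;1 0.0734 -0.048 -0.14 0 0 -1;1 0.0734 -0.048 -0.14 0 0 -1;1 0.0734 -0.048 -0.14 0 0 -1;1 0.0734 -0.048 -0.14 0 0 -1;1 0.0734 -0.048 -0.14 0 0 -1;1 0.0734 -0.048 -0.14 0 0 -1;1 0.0734 -0.048 -0.14 0 0 -1"

```text
clock: 0.77
eef_pos: [0.5363, -0.024, 0.1607]
tool_rot: [0.924, 0.382, -0.001, -0.0]
ft_force: [-0.2, 0.0, 0.7]
grip_width: 0.0857
grasp_force: 0.0
```

Request:
step_arm --targets "1 0 0 0 0 0 -0.722;1 0 0 0 0 0 -0.722;1 0 0 0 0 0 -0.722;1 0 0 0 0 0 -0.722;1 0 0 0 0 0 -0.722;1 0 0 0 0 0 -0.722"

```text
clock: 1.27
eef_pos: [0.5364, -0.024, 0.161]
tool_rot: [0.994, 0.109, -0.0, -0.0]
ft_force: [0.4, -0.5, -0.8]
grip_width: 0.0855
grasp_force: 0.0
```

Run:
```python
from h import *
import cv2
o=bot.get_obs();i=bot.camera_info("wrist");im=bot.camera("wrist");cv2.imwrite("pics/w1.png",im[:,:,::-1])
print(o["eef_pos"],o["tool_rot"],o["joint_pos"],o["clock"])
h=cv2.cvtColor(im,cv2.COLOR_RGB2HSV); m=(((h[...,0]<6)|(h[...,0]>174))&(h[...,1]>170)&(h[...,2]>70)).astype('uint8')
n,_,s,c=cv2.connectedComponentsWithStats(m)
for k in range(1,n):
    if s[k,4]>30: print(s[k],c[k],onz("wrist",*c[k],.105,i))
print("jam",tri((535,275),(421,150)),"box",onz("scene",300+782/4,150+185/4,.05))
```

```text
[ 0.53641149 -0.02398548  0.16098666] [ 9.94036483e-01  1.09047365e-01 -3.75511861e-04 -3.85275488e-05] [-4.46628931e-02  3.53465886e-01 -2.61739691e-02  1.19191043e+00
 -3.90032296e-05  2.87840046e+00] 1.2667
[319 208  12  12 105] [324.41904762 213.08571429] [ 0.57056261 -0.01852705  0.105     ]
[297 255  24  20 211] [307.66350711 263.87203791] [ 0.53807277 -0.0154013   0.105     ]
jam (array([0.79090718, 0.18524288, 0.117136  ]), np.float64(0.00013265134203681723)) box [0.6440478  0.49553803 0.05      ]
```

View pics/w1.png

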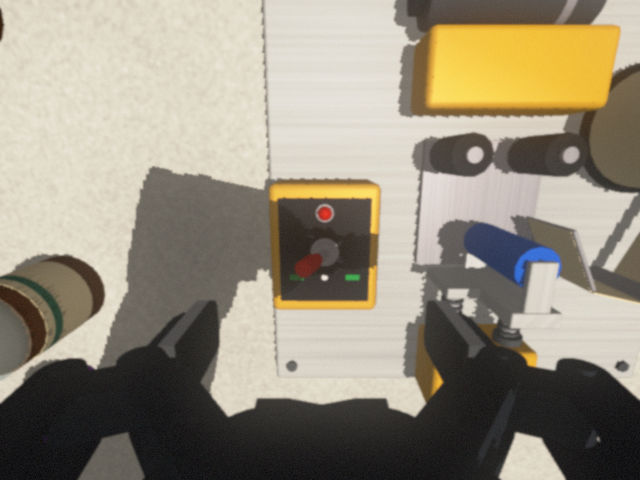

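The wrist view shows the toggle's red handle at (308,264), leaning to +y, midway between the fingers. The box is square to the view. Descending and closing.

Request:
step_arm --targets "1 0 0 -0.08 0 0 0;1 0 0 -0.152 0 0 0;1 0 0 -0.152 0 0 0;0 0 0 -0.152 0 0 0;-0.4 0 0 -0.152 0 0 0;-0.5 0 0 -0.152 0 0 0;-0.6 0 0 -0.152 0 0 0;-0.7 0 0 -0.152 0 0 0;-0.72 0 0 -0.152 0 0 0;-0.72 0 0 -0.152 0 0 0"

```text
clock: 2.15
eef_pos: [0.5374, -0.0236, 0.0864]
tool_rot: [0.994, 0.109, 0.001, -0.0]
ft_force: [0.5, 1.5, 1.7]
grip_width: 0.0117
grasp_force: 0.9
```

Request:
step_arm --targets "-0.72 0 0 0 0 0 0;-0.72 0 0 0 0 0 0;-0.72 0 0 0 0 0 0;-0.72 0 0 0 0 0 0"

```text
clock: 2.48
eef_pos: [0.5367, -0.024, 0.0853]
tool_rot: [0.994, 0.109, -0.0, -0.0]
ft_force: [-1.0, 1.3, 1.0]
grip_width: 0.0116
grasp_force: 0.8
```

Request:
step_arm --targets "-0.5 0 0 0 0 0 0;0 0 0 0 0 0 0;0 0 0 0 0 0 0;0 0 0 0.08 0 0 0;0 0 0 0.152 0 0 0;0 0 0 0.2 0 0 0;1 0 0 0.2 0 0 0;1 0 0 0.2 0 0 0"

```text
clock: 3.15
eef_pos: [0.5379, -0.0243, 0.187]
tool_rot: [0.994, 0.109, 0.002, 0.0]
ft_force: [-0.1, -0.1, -1.4]
grip_width: 0.0657
grasp_force: 0.0
```

Run:
```python
from h import *
import cv2
i=bot.camera_info("wrist");im=bot.camera("wrist")
out=[]
for n,im in (("scene",bot.camera("scene")),("side",bot.camera("side"))):
    cv2.imwrite(f"pics/{n}1.png",im[:,:,::-1])
    x,y=(255,255) if n=="scene" else (320,250)
    out.append(cv2.resize(im[y:y+100,x:x+95],None,fx=4,fy=4,interpolation=cv2.INTER_CUBIC))
out.append
cv2.imwrite("pics/sw1.png",np.hstack(out)[:,:,::-1])
```

```text
(no output)
```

View pics/sw1.png

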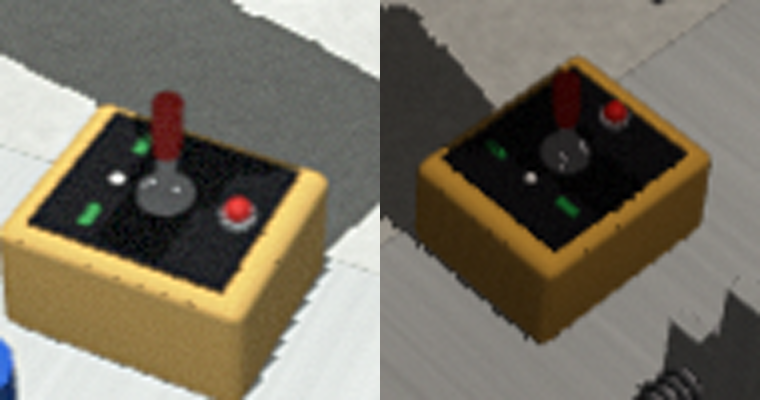

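The toggle now looks upright: tip at scene (297,279), side (367,267). I'll triangulate it, and use the side view to check the jar's position.

Run:
```python
from h import *
import cv2
print(tri((297,279.2),(366.7,268)), tri((255+166/4,255+193/4),(320+186/4,250+153/4)))
def proj(n,p):
    i=bot.camera_info(n);f=240/np.tan(np.radians(i["vertical_fov"])/2);q=np.linalg.inv(np.array(i["pose"]))@np.r_[p,1]
    return i["cx"]+f*q[0]/-q[2], i["cy"]-f*q[1]/-q[2]
b=cv2.imread("pics/side1.png")
u,v=map(int,proj("side",[.644,.281,.12])); print(u,v)
a=cv2.imread("pics/scene1.png")
for n,im,z0 in(("scene",a,0),("side",b,0)):
    for z in (.14,.12,.126): print(n,z,proj(n,[.6442,.2814,z]),end=' ')
cv2.imwrite("pics/j2.png",np.hstack([cv2.resize(b[v-60:v+70,u-70:u+60],None,fx=3,fy=3,interpolation=2),cv2.resize(a[150:280,400:530],None,fx=3,fy=3,interpolation=2)]))
```

```text
(array([ 0.53648386, -0.02097914,  0.11307536]), np.float64(0.0005477237315881855)) (array([ 0.53684624, -0.02431036,  0.06998735]), np.float64(0.0006385708268073871))
329 144
scene 0.14 (np.float64(464.24148413138823), np.float64(199.24114859182131)) scene 0.12 (np.float64(461.8259840542565), np.float64(209.56574042334495)) scene 0.126 (np.float64(462.54286054387404), np.float64(206.50158935210763)) side 0.14 (np.float64(329.44539905478354), np.float64(135.9268300875763)) side 0.12 (np.float64(329.20771053272773), np.float64(144.59072320641638)) side 0.126 (np.float64(329.2784225783688), np.float64(142.01322556223113))
```

View pics/j2.png

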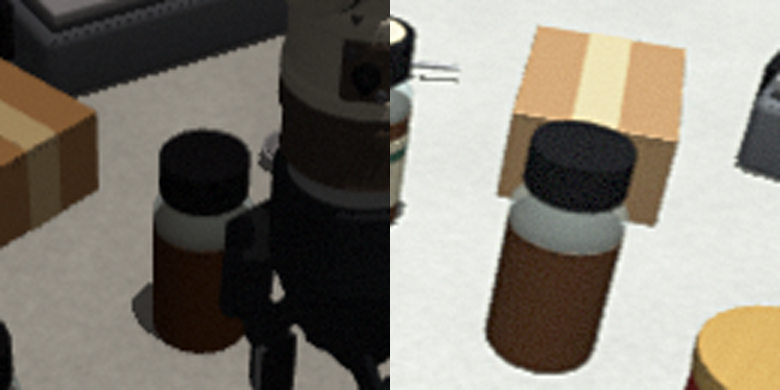

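Run:
```python
from h import *
import cv2
print(tri((464,198.7),(327.3,136.5)))
def proj(n,p):
    i=bot.camera_info(n);f=240/np.tan(np.radians(i["vertical_fov"])/2);q=np.linalg.inv(np.array(i["pose"]))@np.r_[p,1]
    return np.round([i["cx"]+f*q[0]/-q[2], i["cy"]-f*q[1]/-q[2]],1)
yh=np.array([-.2168,.976,0]);pv=np.array([.5361,-.024,.074])
for n,(x,y) in(("scene",(255,255)),("side",(320,250))):
    im=cv2.imread(f"pics/{n}1.png")[y:y+100,x:x+95]
    m=((im[...,2]>45)&(im[...,1]<35)&(im[...,0]<35)).astype('uint8')
    k,_,s,c=cv2.connectedComponentsWithStats(m)
    print(n,[(s[j].tolist(),np.round(c[j]+[x,y],1)) for j in range(1,k) if s[j,4]>40])
    for a in (-.1,0,.1,.2): print(a,proj(n,pv+.029*(np.sin(a)*yh+[0,0,np.cos(a)])),proj(n,pv+.04*(np.sin(a)*yh+[0,0,np.cos(a)])))
```

```text
(array([0.64205823, 0.28578491, 0.13758011]), np.float64(0.0007031321550055106))
scene [([38, 23, 8, 17, 106], array([296.4, 286.4]))]
-0.1 [294.7 286.9] [294.2 281.2]
0 [295.7 285.5] [295.6 279.4]
0.1 [296.6 284.3] [296.9 277.7]
0.2 [297.6 283.3] [298.2 276.4]
side [([44, 17, 6, 15, 59], array([366.1, 273.7]))]
-0.1 [368.5 275.1] [369.5 270.8]
0 [367.2 274. ] [367.7 269.3]
0.1 [365.9 273.1] [365.9 267.9]
0.2 [364.6 272.3] [364.  266.8]
```

The camera shows the toggle about 0.08 rad (2 mm) forward of upright. One quick re-centring, shifted 1.8 mm toward -y, will fix that.

Request:
step_arm --targets "0 0.0008 -0.0036 0 0 0 0;0 0.0008 -0.0036 -0.08 0 0 0;0 0.0008 -0.0036 -0.15 0 0 0;0 0.0008 -0.0036 -0.2 0 0 0;-0.3 0.0008 -0.0036 -0.2 0 0 0;-0.5 0.0008 -0.0036 -0.2 0 0 0;-0.6 0.0008 -0.0036 -0.2 0 0 0;-0.73 0.0008 -0.0036 -0.2 0 0 0;-0.73 0.0008 -0.0036 -0.2 0 0 0;-0.73 0.0008 -0.0036 -0.2 0 0 0"

```text
clock: 4.13
eef_pos: [0.5383, -0.0256, 0.0869]
tool_rot: [0.994, 0.109, 0.002, -0.0]
ft_force: [0.1, 2.2, 2.2]
grip_width: 0.0116
grasp_force: 0.7
```

Request:
step_arm --targets "-0.73 0 0 0 0 0 0;-0.73 0 0 0 0 0 0;-0.5 0 0 0 0 0 0;0 0 0 0 0 0 0;0 0 0 0 0 0 0;0 0 0 0.08 0 0 0;0 0 0 0.15 0 0 0;0 0 0 0.25 0 0 0;1 0 0 0.25 0 0 0;1 0 0 0.25 0 0 0"

```text
clock: 4.97
eef_pos: [0.5398, -0.0261, 0.2147]
tool_rot: [0.994, 0.109, 0.004, 0.001]
ft_force: [0.4, -0.3, 0.3]
grip_width: 0.0656
grasp_force: 0.0
```

Run:
```python
from h import *
import cv2
for n,(x,y) in(("scene",(255,255)),("side",(320,250))):
    im=bot.camera(n)[y:y+100,x:x+95,::-1]
    m=((im[...,2]>45)&(im[...,1]<35)&(im[...,0]<35)).astype('uint8')
    k,_,s,c=cv2.connectedComponentsWithStats(m)
    print(n,[(s[j].tolist(),np.round(c[j]+[x,y],1)) for j in range(1,k) if s[j,4]>40])
o=bot.get_obs();print(o["eef_pos"],o["tool_rot"],o["joint_pos"],o["clock"])
```

```text
scene [([37, 24, 9, 16, 104], array([295.8, 286.8]))]
side [([45, 18, 6, 14, 50], array([367.2, 274.3]))]
[ 0.53705578 -0.02593866  0.21013851] [9.94054365e-01 1.08884701e-01 1.59649383e-04 1.26605375e-04] [-4.81474398e-02  3.24568913e-01  6.37398228e-02  1.30961222e+00
 -2.00084041e-04  2.87524315e+00] 5.0667
```

Both views now read 0 rad. Next, above the jar, turning so the fingers close along the labeller's x.

Request:
step_arm --targets "1 0.2 0.58 0.04 0 0 1;1 0.2 0.58 0.04 0 0 1;1 0.2 0.58 0.04 0 0 1;1 0.2 0.58 0.04 0 0 1;1 0.2 0.58 0.04 0 0 1;1 0.2 0.58 0.04 0 0 1;1 0.2 0.58 0.04 0 0 1;1 0.2 0.58 0.04 0 0 1;1 0.2 0.58 0.04 0 0 1;1 0.2 0.58 0.04 0 0 1"

```text
clock: 5.9
eef_pos: [0.6361, 0.2649, 0.2266]
tool_rot: [0.876, 0.482, -0.003, -0.0]
ft_force: [0.3, -0.0, -0.4]
grip_width: 0.0855
grasp_force: 0.0
```

Request:
step_arm --targets "1 0 0 0 0 0 1;1 0 0 0 0 0 1;1 0 0 0 0 0 1;1 0 0 0 0 0 1;1 0 0 0 0 0 1;1 0 0 0 0 0 1;1 0 0 0 0 0 1;1 0 0 0 0 0 1"

```text
clock: 6.57
eef_pos: [0.6365, 0.2619, 0.2293]
tool_rot: [0.627, 0.779, -0.001, -0.0]
ft_force: [0.4, -0.6, -0.0]
grip_width: 0.0854
grasp_force: 0.0
```

Run:
```python
from h import *
import cv2
o=bot.get_obs();i=bot.camera_info("wrist");im=bot.camera("wrist");cv2.imwrite("pics/w2.png",im[:,:,::-1])
print(o["eef_pos"],o["tool_rot"],o["joint_pos"],o["clock"])
def proj(p):
    f=240/np.tan(np.radians(i["vertical_fov"])/2);q=np.linalg.inv(np.array(i["pose"]))@np.r_[p,1]
    return np.round([i["cx"]+f*q[0]/-q[2], i["cy"]-f*q[1]/-q[2]],1)
print(proj([.643,.284,.14]),proj([.643+.029,.284,.14]))
```

```text
[0.63652936 0.26188241 0.22925983] [ 6.26614832e-01  7.79327893e-01 -1.29477556e-03 -4.60177244e-04] [ 3.90509269e-01  6.48409158e-01  6.28676922e-01  1.55377653e+00
 -4.42177832e-04  1.74491517e+00] 6.5667
[336.4 224.1] [377.3 232.9]
```

View pics/w2.png

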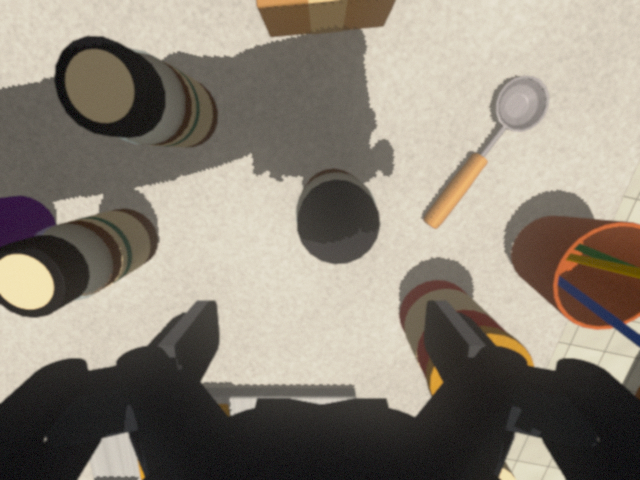

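The wrist view shows the unlabelled bare-lidded jar: lid centre at (338,221), radius about 40 px.

Run:
```python
from h import *
import cv2
i=bot.camera_info("wrist");im=cv2.imread("pics/w2.png")
g=cv2.cvtColor(im,cv2.COLOR_BGR2GRAY)[150:290,270:410]
c=cv2.HoughCircles(cv2.GaussianBlur(g,(5,5),0),cv2.HOUGH_GRADIENT,1,200,param1=60,param2=15,minRadius=34,maxRadius=48)
print(c+np.array([270,150,0]))
u,v,r=c[0,0];p=onz("wrist",270+u,150+v,.14,i);e=bot.get_obs()["eef_pos"];print(p,p-e,(p-e)*2, (onz("wrist",270+u+r,150+v,.14,i)-p))
```

```text
[[[336.5        221.5         41.90000153]]]
[0.64284205 0.28601769 0.14      ] [ 0.00620968  0.02386185 -0.08945292] [ 0.01241936  0.04772371 -0.17890583] [0.02804002 0.00613277 0.        ]
```

Request:
step_arm --targets "1 0.0128 0.0474 0 0 0 0;1 0.0128 0.0474 -0.06 0 0 0;1 0.0128 0.0474 -0.12 0 0 0;1 0.0128 0.0474 -0.18 0 0 0;1 0.0128 0.0474 -0.22 0 0 0;1 0.0128 0.0474 -0.2446 0 0 0;1 0.0128 0.0474 -0.2446 0 0 0;1 0.0128 0.0474 -0.2446 0 0 0"

```text
clock: 7.28
eef_pos: [0.6427, 0.2867, 0.1068]
tool_rot: [0.627, 0.779, -0.001, -0.001]
ft_force: [0.1, -0.0, 0.9]
grip_width: 0.0855
grasp_force: 0.0
```

Request:
step_arm --targets "0.5 0 0 0 0 0 0;0.4 0 0 0 0 0 0;0.3 0 0 0 0 0 0;0.2 0 0 0 0 0 0;0 0 0 0 0 0 0;-1 0 0 0 0 0 0;-1 0 0 0 0 0 0;-1 0 0 0 0 0 0"

```text
clock: 7.95
eef_pos: [0.6444, 0.2882, 0.1105]
tool_rot: [0.626, 0.78, 0.002, 0.001]
ft_force: [-0.8, -0.7, 5.5]
grip_width: 0.0565
grasp_force: 62.7
```

Request:
step_arm --targets "-1 0 0 0.02 0 0 0;-1 0 0 0.06 0 0 0;-1 0 0 0.12 0 0 0;-1 0 0 0.18 0 0 0;-1 -0.004 -0.03 0.23 0 0 0;-1 -0.008 -0.08 0.27 0 0 0;-1 -0.012 -0.14 0.28 0 0 0;-1 -0.014 -0.2 0.28 0 0 0;-1 -0.016 -0.25 0.28 0 0 0;-1 -0.018 -0.29 0.28 0 0 0"

```text
clock: 8.78
eef_pos: [0.6342, 0.1407, 0.2483]
tool_rot: [0.626, 0.78, -0.0, 0.0]
ft_force: [-0.0, -0.0, -2.6]
grip_width: 0.0566
grasp_force: 64.9
```

Request:
step_arm --targets "-1 -0.002 -0.05 0 0 0 0;-1 -0.006 -0.11 0 0 0 0;-1 -0.01 -0.17 0 0 0 0;-1 -0.014 -0.23 0 0 0 0;-1 -0.018 -0.29 0 0 0 0;-1 -0.02 -0.35 0 0 0 0;-1 -0.024 -0.41 0 0 0 0;-1 -0.028 -0.47 0 0 0 0;-1 -0.0284 -0.52 0 0 0 0;-1 -0.0284 -0.548 0 0 0 0"

```text
clock: 9.62
eef_pos: [0.6196, -0.1342, 0.2479]
tool_rot: [0.627, 0.779, -0.001, -0.0]
ft_force: [0.7, -0.8, -2.4]
grip_width: 0.0565
grasp_force: 64.9
```

Request:
step_arm --targets "-1 0 0 0 0 0 0;-1 0 0 0 0 0 0;-1 0 0 0 0 0 0"

```text
clock: 9.87
eef_pos: [0.6203, -0.1301, 0.2478]
tool_rot: [0.626, 0.78, 0.0, -0.001]
ft_force: [0.1, 0.4, -3.1]
grip_width: 0.0563
grasp_force: 64.9
```

Run:
```python
from h import *
import cv2
o=bot.get_obs();print(o["eef_pos"],o["tool_rot"],o["ft_force"],o["joint_pos"])
a=bot.camera("scene");b=bot.camera("side")
cv2.imwrite("pics/p1.png",np.hstack([cv2.resize(a[200:470,130:400],None,fx=1.48,fy=1.48),cv2.resize(b[190:460,300:570],None,fx=1.48,fy=1.48)])[:,:,::-1])
cv2.imwrite("pics/scene3.png",a[:,:,::-1]);cv2.imwrite("pics/side3.png",b[:,:,::-1])
def proj(n,p):
    i=bot.camera_info(n);f=240/np.tan(np.radians(i["vertical_fov"])/2);q=np.linalg.inv(np.array(i["pose"]))@np.r_[p,1]
    return np.round([i["cx"]+f*q[0]/-q[2], i["cy"]-f*q[1]/-q[2]],1)
# predicted jar mid-body & bottom pixels if underside is .1105 below the TCP
for n,im in(("scene",a),("side",b)):
    e=o["eef_pos"]
    print(n,[proj(n,e-[0,0,.1105-h]) for h in(0,.035,.07)])
    h=cv2.cvtColor(im,cv2.COLOR_RGB2HSV); x,y=proj(n,e-[0,0,.0755]).astype(int)
    m=np.zeros(h.shape[:2],'uint8'); w=h[y-60:y+60,x-45:x+45]; m[y-60:y+60,x-45:x+45]=((w[...,0]<16)&(w[...,1]>90)&(w[...,2]>15)&(w[...,2]<110))
    k,_,s,c=cv2.connectedComponentsWithStats(m);j=1+np.argmax(s[1:,4]);print(s[j],c[j])
    for r in range(s[j][1],s[j][1]+s[j][3],6):
        q=np.where(_[r]==j)[0]; print(r,q.min(),q.max(),end='; ')
    print()
```

```text
[ 0.62031829 -0.13006332  0.24780934] [ 6.25535764e-01  7.80195294e-01  2.13971120e-04 -5.16020761e-04] [ 0.08048838  0.35659219 -3.08065568] [-2.07084023e-01  5.15079575e-01  4.50470886e-01  1.50691504e+00
  8.48017052e-04  1.14455202e+00]
scene [array([292.3, 345.5]), array([291.7, 322.3]), array([291., 297.])]
[ 255  293   70   76 3595] [288.63977747 333.09986092]
293 255 321; 299 256 321; 305 256 322; 311 256 320; 317 257 320; 323 258 320; 329 258 320; 335 259 319; 341 259 319; 347 259 318; 353 261 317; 359 265 312; 365 274 304; 
side [array([456.3, 284.7]), array([460.4, 268.5]), array([464.7, 251.3])]
[ 434  240   56   63 2017] [458.77739217 276.29499256]
240 443 443; 246 442 444; 252 441 449; 258 439 488; 264 438 486; 270 437 484; 276 435 483; 282 434 481; 288 436 479; 294 440 476; 300 450 468;
```

Run:
```python
from h import *
o=bot.get_obs()["eef_pos"]
b=tri((288.6,346),(457.4,285));t=tri((288.5,300),(463,258.))
print(b,b[0]-o)
C=np.array([.5925,-.1395]);a=.2185;R=np.array([[np.cos(a),np.sin(a)],[-np.sin(a),np.cos(a)]])
print("jar bottom in labeller",R@(b[0][:2]-C),"tcp",R@(o[:2]-C))
# axis lean, columns along the silhouette: scene mid-cols at rows 299,341
for n,rows in(("scene",[(299,288.5),(323,289),(347,288.5)]),("side",[(264,462),(276,459),(288,457.5)])):
    print(n,rows)
```

```text
(array([ 0.61911218, -0.13393633,  0.14008881]), np.float64(0.0007546221568528729)) [-0.00132213 -0.00435845 -0.10787902]
jar bottom in labeller [ 0.02718545 -0.00033722] tcp [0.02942091 0.00363102]
scene [(299, 288.5), (323, 289), (347, 288.5)]
side [(264, 462), (276, 459), (288, 457.5)]
```

View pics/p1.png

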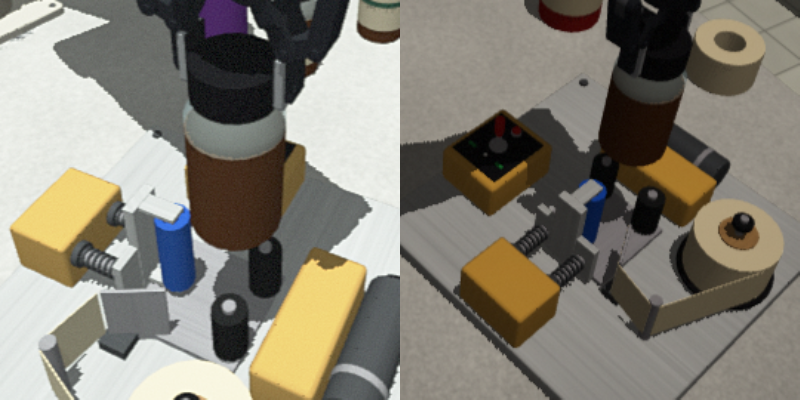

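The jar hangs upright with its underside about 140 mm up, near labeller (+27, 0), clear of everything. Lowering to about 96 mm.

Request:
step_arm --targets "-1 0 0 -0.02 0 0 0;-1 0 0 -0.04 0 0 0;-1 0 0 -0.06 0 0 0;-1 0 0 -0.08 0 0 0;-1 0 0 -0.088 0 0 0;-1 0 0 -0.088 0 0 0;-1 0 0 -0.088 0 0 0;-1 0 0 -0.088 0 0 0;-1 0 0 -0.088 0 0 0;-1 0 0 -0.088 0 0 0"

```text
clock: 10.8
eef_pos: [0.6207, -0.1313, 0.2048]
tool_rot: [0.626, 0.78, 0.0, 0.001]
ft_force: [-0.0, 0.3, -2.0]
grip_width: 0.0565
grasp_force: 64.9
```

```bash
cat > jar.py <<'E'
from h import *
import cv2
C=np.array([.5925,-.1395]);a=.2185;R=np.array([[np.cos(a),np.sin(a)],[-np.sin(a),np.cos(a)]])
def proj(n,p):
    i=bot.camera_info(n);f=240/np.tan(np.radians(i["vertical_fov"])/2);q=np.linalg.inv(np.array(i["pose"]))@np.r_[p,1]
    return np.array([i["cx"]+f*q[0]/-q[2], i["cy"]-f*q[1]/-q[2]])
def body(n,im,e):
    h=cv2.cvtColor(im,cv2.COLOR_RGB2HSV); x,y=proj(n,e-[0,0,.0755]).astype(int)
    m=np.zeros(h.shape[:2],'uint8'); w=h[y-60:y+70,x-45:x+45]; m[y-60:y+70,x-45:x+45]=((w[...,0]<16)&(w[...,1]>90)&(w[...,2]>15)&(w[...,2]<110))
    k,l,s,c=cv2.connectedComponentsWithStats(m);j=1+np.argmax(s[1:,4]); l=(l==j)
    rows=[(r,np.where(l[r])[0]) for r in range(s[j][1],s[j][1]+s[j][3])]
    return s[j],[(r,q.min(),q.max()) for r,q in rows]
def report():
    e=bot.get_obs()["eef_pos"]; px=[]
    for n in("scene","side"):
        s,rows=body(n,bot.camera(n),e); bot_r=rows[-1][0]+.5
        w=np.array([(l+h)/2 for r,l,h in rows if bot_r-32<r<bot_r-22]); wd=np.median([h-l+1 for r,l,h in rows if bot_r-32<r<bot_r-22])
        c=bot_r-wd/2*.74; px.append((w.mean(),c)); print(n,s,"mid",[(r,(l+h)/2) for r,l,h in rows[::8]])
    p,err=tri(*px); o=bot.get_obs(); print("jar",p,err,"lab mm",1e3*(R@(p[:2]-C)),"tcp lab",1e3*(R@(o["eef_pos"][:2]-C)),o["eef_pos"][2],o["ft_force"],o["clock"])
if __name__=="__main__": report()
E
python3 jar.py
```

```text
scene [ 258  326   63   71 3059] mid [(326, np.float64(320.0)), (334, np.float64(289.0)), (342, np.float64(289.0)), (350, np.float64(289.0)), (358, np.float64(289.0)), (366, np.float64(289.0)), (374, np.float64(289.0)), (382, np.float64(289.5)), (390, np.float64(289.0))]
side [ 431  264   55   58 1823] mid [(264, np.float64(439.0)), (272, np.float64(440.5)), (280, np.float64(459.5)), (288, np.float64(457.5)), (296, np.float64(455.0)), (304, np.float64(453.0)), (312, np.float64(454.5)), (320, np.float64(456.0))]
jar [ 0.62184565 -0.13704421  0.09778939] 0.001051096948860135 lab mm [29.18025214 -3.96372675] tcp lab [29.17226373  2.00261926] 0.20455283979543523 [ 0.51968898 -0.45657408 -3.26672143] 10.9
```

Request:
step_arm --targets "-1 -0.01 -0.0022 0 0 0 0;-1 -0.02 -0.0044 0 0 0 0;-1 -0.03 -0.0067 0 0 0 0;-1 -0.04 -0.0089 0 0 0 0;-1 -0.05 -0.0111 0 0 0 0;-1 -0.06 -0.0133 0 0 0 0;-1 -0.07 -0.0156 0 0 0 0;-1 -0.08 -0.0178 0 0 0 0;-1 -0.08 -0.0178 0 0 0 0;-1 -0.08 -0.0178 0 0 0 0"

```text
clock: 11.73
eef_pos: [0.5811, -0.1398, 0.2045]
tool_rot: [0.626, 0.78, 0.001, 0.001]
ft_force: [6.0, 2.4, -5.4]
grip_width: 0.0563
grasp_force: 65.4
```

Run:
```python
from jar import *
report()
# blue roller centre in scene
im=cv2.cvtColor(bot.camera("scene"),cv2.COLOR_RGB2HSV);m=((im[...,0]>100)&(im[...,0]<125)&(im[...,1]>150)).astype('uint8')
k,_,s,c=cv2.connectedComponentsWithStats(m);print(s[1+np.argmax(s[1:,4])])
for t in(0,.02,.03,.04):
    q=np.r_[C+R.T@[-.029-t,0],.112];print(t,proj("scene",q),proj("scene",np.r_[q[:2],.036]))
```

```text
scene [ 225  309   63   74 2979] mid [(309, np.float64(286.0)), (317, np.float64(283.5)), (325, np.float64(256.0)), (333, np.float64(256.5)), (341, np.float64(257.0)), (349, np.float64(257.5)), (357, np.float64(258.0)), (365, np.float64(258.0)), (373, np.float64(257.0)), (381, np.float64(255.5))]
side [ 413  279   54   57 1748] mid [(279, np.float64(420.0)), (287, np.float64(421.0)), (295, np.float64(440.5)), (303, np.float64(439.0)), (311, np.float64(437.0)), (319, np.float64(435.5)), (327, np.float64(440.0)), (335, np.float64(437.0))]
jar [ 0.5820687  -0.14550074  0.09881654] 0.0009570485400086119 lab mm [-11.48403397  -3.59692322] tcp lab [-10.90037841   2.17474818] 0.20454251997465425 [ 5.58769788  1.04344895 -5.67159872] 11.8333
[212 339  28  49 703]
0 [246.01875995 345.4436834 ] [250.72715329 387.16860087]
0.02 [231.23115581 339.65474298] [237.03296561 381.33626656]
0.03 [223.97859591 336.8155652 ] [230.30656629 378.47150302]
0.04 [216.81781431 334.0123161 ] [223.65874992 375.64020784]
```

Reaction of about 6 N and jar at x ≈ -11 mm, so the carriage is near 0.029. Descending straight down, then slowly for contact.

Request:
step_arm --targets "-1 -0.0006 0.003 0 0 0 0;-1 -0.0006 0.003 -0.016 0 0 0;-1 -0.0006 0.003 -0.032 0 0 0;-1 -0.0006 0.003 -0.048 0 0 0;-1 -0.0006 0.003 -0.064 0 0 0;-1 -0.0006 0.003 -0.08 0 0 0;-1 -0.0006 0.003 -0.094 0 0 0;-1 -0.0006 0.003 -0.106 0 0 0;-1 -0.0006 0.003 -0.116 0 0 0;-1 -0.0006 0.003 -0.122 0 0 0"

```text
clock: 12.72
eef_pos: [0.5822, -0.1384, 0.1448]
tool_rot: [0.626, 0.78, 0.002, 0.002]
ft_force: [6.2, 2.1, 0.6]
grip_width: 0.0566
grasp_force: 66.1
```

Request:
step_arm --targets "-1 0 0 0 0 0 0;-1 0 0 0 0 0 0;-1 0 0 0 0 0 0;-1 0 0 0 0 0 0"

```text
clock: 13.05
eef_pos: [0.5818, -0.1383, 0.1444]
tool_rot: [0.626, 0.78, 0.002, 0.002]
ft_force: [6.0, 1.2, -3.1]
grip_width: 0.0567
grasp_force: 65.9
```

```bash
python3 jar.py
```

```text
scene [ 232  353   58   62 2216] mid [(353, np.float64(287.5)), (361, np.float64(260.5)), (369, np.float64(261.0)), (377, np.float64(261.0)), (385, np.float64(262.5)), (393, np.float64(262.0)), (401, np.float64(259.0)), (409, np.float64(257.5))]
side [ 412  307   48   53 1115] mid [(307, np.float64(414.5)), (315, np.float64(416.0)), (323, np.float64(439.5)), (331, np.float64(440.0)), (339, np.float64(438.5)), (347, np.float64(436.0)), (355, np.float64(432.5))]
jar [ 0.58632221 -0.15350296  0.03955272] 0.006455379218491363 lab mm [ -9.06626178 -12.33089094] tcp lab [-10.17702414   3.46714995] 0.14434551472440021 [ 5.63320025  1.92939682 -3.11355862] 13.15
```

Request:
step_arm --targets "-1 0 0 -0.003 0 0 0;-1 0 0 -0.006 0 0 0;-1 0 0 -0.009 0 0 0;-1 0 0 -0.012 0 0 0;-1 0 0 -0.012 0 0 0;-1 0 0 -0.012 0 0 0"

```text
clock: 13.65
eef_pos: [0.5823, -0.1384, 0.1391]
tool_rot: [0.626, 0.78, 0.002, 0.002]
ft_force: [4.5, 2.2, -0.5]
grip_width: 0.0563
grasp_force: 66.1
```

Request:
step_arm --targets "-1 0 0 -0.002 0 0 0;-1 0 0 -0.004 0 0 0;-1 0 0 -0.004 0 0 0"

```text
clock: 13.9
eef_pos: [0.5824, -0.1384, 0.1373]
tool_rot: [0.626, 0.78, 0.002, 0.003]
ft_force: [5.8, 2.0, -0.3]
grip_width: 0.0563
grasp_force: 66.1
```

Request:
step_arm --targets "-1 0 0 -0.002 0 0 0;-1 0 0 -0.004 0 0 0;-1 0 0 -0.004 0 0 0"

```text
clock: 14.15
eef_pos: [0.5826, -0.1385, 0.1363]
tool_rot: [0.626, 0.78, 0.002, 0.003]
ft_force: [4.3, 2.1, 4.4]
grip_width: 0.0561
grasp_force: 66.6
```

Request:
step_arm --targets "-1 0 0 -0.002 0 0 0;-1 0 0 -0.002 0 0 0;-1 0 0 -0.002 0 0 0"

```text
clock: 14.4
eef_pos: [0.5826, -0.1387, 0.1363]
tool_rot: [0.626, 0.78, 0.002, 0.003]
ft_force: [2.7, 2.5, 8.8]
grip_width: 0.0564
grasp_force: 67.1
```

Contact with the plate at TCP z 0.1363. That offset matches the pick (0.110), so the underside is at 26 mm. Now easing +x so the roller closes.

Request:
step_arm --targets "-1 0.003 0.0007 0.001 0 0 0;-1 0.006 0.0013 0.001 0 0 0;-1 0.009 0.002 0.001 0 0 0;-1 0.012 0.0027 0.001 0 0 0;-1 0.0156 0.0034 0.001 0 0 0;-1 0.0156 0.0034 0.001 0 0 0;-1 0.0156 0.0034 0.001 0 0 0"

```text
clock: 14.98
eef_pos: [0.5845, -0.1383, 0.1366]
tool_rot: [0.626, 0.78, -0.003, -0.0]
ft_force: [-10.2, -0.7, 18.2]
grip_width: 0.0565
grasp_force: 68.5
```

Request:
step_arm --targets "-1 0.002 0.0005 0 0 0 0;-1 0.002 0.0005 0 0 0 0;-1 0.002 0.0005 0 0 0 0"

```text
clock: 15.23
eef_pos: [0.5847, -0.1382, 0.1366]
tool_rot: [0.627, 0.779, -0.003, -0.001]
ft_force: [-11.2, -0.1, 18.9]
grip_width: 0.0564
grasp_force: 68.6
```

It's sticking, either by friction or by contact, with high normal force. I'll relieve the x push and the downward load, and look.

Request:
step_arm --targets "-1 -0.008 -0.0018 0.002 0 0 0;-1 -0.008 -0.0018 0.002 0 0 0;-1 -0.008 -0.0018 0.002 0 0 0;-1 -0.008 -0.0018 0.002 0 0 0"

```text
clock: 15.57
eef_pos: [0.5862, -0.1378, 0.1364]
tool_rot: [0.626, 0.78, 0.001, 0.002]
ft_force: [0.9, 2.5, 10.1]
grip_width: 0.0563
grasp_force: 67.0
```

Run:
```python
from jar import *
a=bot.camera("scene");o=bot.get_obs();print(o["eef_pos"],o["tool_rot"],o["ft_force"],o["ft_torque"])
b=bot.camera("side")
cv2.imwrite("pics/p2.png",np.hstack([cv2.resize(a[270:450,160:340],None,fx=2.2,fy=2.2,interpolation=2),cv2.resize(b[270:410,360:500],(396,396),interpolation=2)])[:,:,::-1])
h=cv2.cvtColor(a,cv2.COLOR_RGB2HSV);m=((h[...,0]>100)&(h[...,0]<125)&(h[...,1]>150)).astype('uint8')
k,l,s,c=cv2.connectedComponentsWithStats(m);j=1+np.argmax(s[1:,4]);print(s[j])
print([(r,np.where(l[r]==j)[0].min(),np.where(l[r]==j)[0].max()) for r in range(s[j][1],s[j][1]+s[j][3],6)])
for t in(0,.018,.024,.03):
    q=C+R.T@[-.029-t,0];print(t,[proj("scene",np.r_[q,z]).round(1) for z in(.112,.036)])
w=bot.get_obs()
```

```text
[ 0.58617434 -0.13778168  0.13637932] [0.62590202 0.77989824 0.00093788 0.00212569] [0.22694073 0.72348433 8.7247397 ] [ 0.45134464 -0.5762379  -0.04724027]
[216 336  22  53 710]
[(336, np.int64(235), np.int64(236)), (342, np.int64(216), np.int64(233)), (348, np.int64(217), np.int64(232)), (354, np.int64(218), np.int64(232)), (360, np.int64(219), np.int64(233)), (366, np.int64(220), np.int64(234)), (372, np.int64(221), np.int64(235)), (378, np.int64(223), np.int64(236)), (384, np.int64(224), np.int64(236))]
0 [array([246. , 345.4]), array([250.7, 387.2])]
0.018 [array([232.7, 340.2]), array([238.4, 381.9])]
0.024 [array([228.3, 338.5]), array([234.3, 380.2])]
0.03 [array([224. , 336.8]), array([230.3, 378.5])]
```

View pics/p2.png

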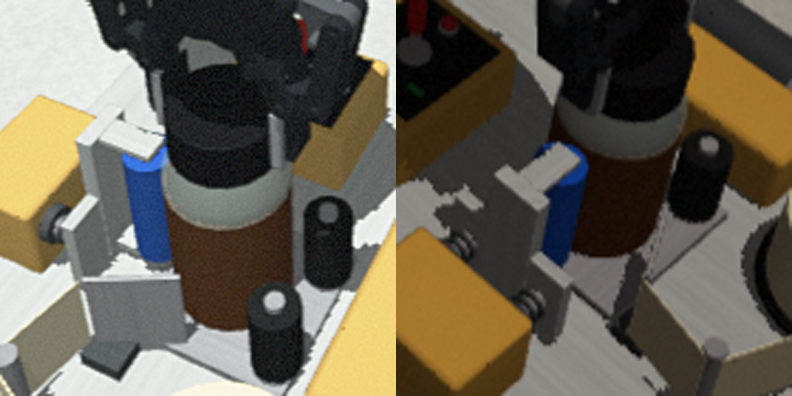

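The picture shows the jar upright on the plate, with the blue roller against it on the left and a small gap to the drive rollers on the right. Only friction is holding it. Lightening the load and sliding on.

Request:
step_arm --targets "-1 0 0 0.002 0 0 0;-1 0 0 0.0035 0 0 0;-1 0.003 0.0007 0.0035 0 0 0;-1 0.006 0.0013 0.0035 0 0 0;-1 0.006 0.0013 0.0035 0 0 0;-1 0.006 0.0013 0.0035 0 0 0"

```text
clock: 16.17
eef_pos: [0.5869, -0.1375, 0.1365]
tool_rot: [0.626, 0.78, -0.001, -0.0]
ft_force: [-2.1, -0.1, 9.0]
grip_width: 0.0562
grasp_force: 67.3
```

Request:
step_arm --targets "-1 0.003 0.0007 0 0 0 0;-1 0.006 0.0013 0 0 0 0;-1 0.006 0.0013 0 0 0 0;-1 0.006 0.0013 0 0 0 0"

```text
clock: 16.5
eef_pos: [0.5876, -0.1374, 0.1366]
tool_rot: [0.626, 0.78, -0.003, -0.001]
ft_force: [-6.5, -0.0, 13.7]
grip_width: 0.0566
grasp_force: 67.9
```

Request:
step_arm --targets "-1 0 0 0.002 0 0 0;-1 0 0 0.004 0 0 0;-1 0 0 0.004 0 0 0;-1 0 0 0.004 0 0 0"

```text
clock: 16.83
eef_pos: [0.5919, -0.1359, 0.137]
tool_rot: [0.626, 0.78, 0.001, 0.001]
ft_force: [5.0, 1.2, 0.3]
grip_width: 0.0565
grasp_force: 65.7
```

Request:
step_arm --targets "-1 0 0 0.002 0 0 0;-1 0 0 0.002 0 0 0;-1 0 0 0.002 0 0 0"

```text
clock: 17.08
eef_pos: [0.5912, -0.1358, 0.137]
tool_rot: [0.626, 0.78, 0.0, -0.0]
ft_force: [4.4, 0.9, -3.9]
grip_width: 0.0567
grasp_force: 65.3
```

Request:
step_arm --targets "-1 0.0006 -0.003 0 0 0 0;-1 0.0006 -0.003 -0.001 0 0 0;-1 0.0006 -0.003 -0.002 0 0 0;-1 0.0006 -0.003 -0.002 0 0 0"

```text
clock: 17.42
eef_pos: [0.5919, -0.1371, 0.1369]
tool_rot: [0.626, 0.78, 0.001, 0.0]
ft_force: [5.3, 1.9, -1.1]
grip_width: 0.0568
grasp_force: 66.0
```

Request:
step_arm --targets "-1 0.002 0.0004 0 0 0 0;-1 0.004 0.0009 0 0 0 0;-1 0.004 0.0009 0 0 0 0;-1 0.004 0.0009 0 0 0 0"

```text
clock: 17.75
eef_pos: [0.593, -0.137, 0.1368]
tool_rot: [0.626, 0.78, -0.0, -0.0]
ft_force: [3.8, 1.7, -1.9]
grip_width: 0.0562
grasp_force: 66.0
```

Request:
step_arm --targets "-1 0.002 0.0004 0 0 0 0;-1 0.003 0.0007 0 0 0 0;-1 0.003 0.0007 0 0 0 0;-1 0.003 0.0007 0 0 0 0"

```text
clock: 18.08
eef_pos: [0.5936, -0.137, 0.1368]
tool_rot: [0.626, 0.78, -0.001, -0.001]
ft_force: [1.4, 0.5, -1.3]
grip_width: 0.0566
grasp_force: 65.9
```

Request:
step_arm --targets "-1 0.002 0.0004 -0.001 0 0 0;-1 0.003 0.0007 -0.002 0 0 0;-1 0.003 0.0007 -0.002 0 0 0;-1 0.003 0.0007 -0.002 0 0 0"

```text
clock: 18.42
eef_pos: [0.5941, -0.1371, 0.1367]
tool_rot: [0.626, 0.78, -0.002, -0.001]
ft_force: [-6.1, -0.8, 4.7]
grip_width: 0.0563
grasp_force: 66.7
```

The x force reversed, so the jar meets the drive rollers. Relaxing x, pressing gently down, then releasing.

Request:
step_arm --targets "-1 -0.002 -0.0004 0 0 0 0;-1 -0.003 -0.0007 -0.001 0 0 0;-1 -0.003 -0.0007 -0.002 0 0 0;-1 -0.003 -0.0007 -0.002 0 0 0;-1 -0.003 -0.0007 -0.002 0 0 0"

```text
clock: 18.83
eef_pos: [0.5939, -0.1373, 0.1366]
tool_rot: [0.626, 0.78, -0.001, 0.0]
ft_force: [-4.7, -0.0, 9.2]
grip_width: 0.0565
grasp_force: 67.2
```

Run:
```python
from jar import *
def blue():
    a=bot.camera("scene");h=cv2.cvtColor(a,cv2.COLOR_RGB2HSV);m=((h[...,0]>100)&(h[...,0]<125)&(h[...,1]>150)).astype('uint8')
    k,l,s,c=cv2.connectedComponentsWithStats(m);j=1+np.argmax(s[1:,4])
    print(s[j],[(r,np.where(l[r]==j)[0].min(),np.where(l[r]==j)[0].max()) for r in range(s[j][1],s[j][1]+s[j][3],8)])
blue();print(bot.get_obs()["ft_force"],bot.get_obs()["eef_pos"])
```

```text
[220 335  22  56 726] [(335, np.int64(241), np.int64(241)), (343, np.int64(220), np.int64(239)), (351, np.int64(222), np.int64(237)), (359, np.int64(223), np.int64(237)), (367, np.int64(224), np.int64(239)), (375, np.int64(226), np.int64(240)), (383, np.int64(228), np.int64(241))]
[-4.82345446  0.44174085  9.14985063] [ 0.59387499 -0.13728036  0.13663586]
```

The blue roller's shift puts the carriage at about 0.018, the home reading. Releasing.

Request:
step_arm --targets "0.4 0 0 0 0 0 0;0.5 0 0 0 0 0 0;0.6 0 0 0 0 0 0;0.8 0 0 0 0 0 0;1 0 0 0 0 0 0;1 0 0 0 0 0 0;1 0 0 0 0 0 0;1 0 0 0 0 0 0"

```text
clock: 19.55
eef_pos: [0.5946, -0.1368, 0.1352]
tool_rot: [0.626, 0.78, -0.0, -0.0]
ft_force: [0.1, -0.0, -0.9]
grip_width: 0.0855
grasp_force: 0.0
```

Request:
step_arm --targets "1 0 0 0.02 0 0 0;1 0 0 0.06 0 0 0;1 0 0 0.12 0 0 0;1 0 0 0.18 0 0 0;1 0 0.04 0.24 0 0 0;1 -0.04 0.1 0.3 0 0 0;1 -0.1 0.16 0.34 0 0 0;1 -0.16 0.22 0.36 0 0 0;1 -0.22 0.28 0.36 0 0 0;1 -0.26 0.32 0.36 0 0 0"

```text
clock: 20.38
eef_pos: [0.4638, 0.0242, 0.3175]
tool_rot: [0.626, 0.78, 0.001, 0.001]
ft_force: [-0.1, 0.9, 1.2]
grip_width: 0.0854
grasp_force: 0.0
```

Run:
```python
from jar import *
o=bot.get_obs();print(o["eef_pos"],o["ft_force"],o["clock"])
a=bot.camera("scene");b=bot.camera("side");cv2.imwrite("pics/sceneF.png",a[:,:,::-1]);cv2.imwrite("pics/sideF.png",b[:,:,::-1])
h=cv2.cvtColor(a,cv2.COLOR_RGB2HSV);m=((h[...,0]>100)&(h[...,0]<125)&(h[...,1]>150)).astype('uint8')
k,l,s,c=cv2.connectedComponentsWithStats(m);j=1+np.argmax(s[1:,4])
print(s[j],[(r,np.where(l[r]==j)[0].min()) for r in range(s[j][1],s[j][1]+s[j][3],8)])
# lid: dark blob extent around the place expected; toggle red
for n,im,(x,y) in(("scene",a,(255,255)),("side",b,(320,250))):
    p=[proj(n,np.r_[C,z]) for z in(.166,.138,.05)];print(n,"expected lid top,bottom,body",np.round(p,1))
    u,v=p[0].astype(int);g=im[v-40:v+50,u-50:u+50].max(2);mm=(g<62).astype('uint8')
    k,l,s,c=cv2.connectedComponentsWithStats(mm);q=l[40+8,50];print("lid blob",s[q]+[u-50,v-40,0,0,0])
    for r in(40,48,56,64): 
        w=np.where(l[r]==q)[0]; print(r+v-40,w.min()+u-50,w.max()+u-50) if len(w) else None
    c2=im[y:y+100,x:x+95];t=((c2[...,0]>45)&(c2[...,1]<35)&(c2[...,2]<35)).astype('uint8');k,_,s,c=cv2.connectedComponentsWithStats(t)
    print("red",[np.round(c[j]+[x,y],1) for j in range(1,k) if s[j,4]>30])
```

```text
[0.46377936 0.02421749 0.31746025] [-0.06611591  0.91647733  1.21604099] 20.3833
[221 339  21  53 674] [(339, np.int64(239)), (347, np.int64(222)), (355, np.int64(223)), (363, np.int64(224)), (371, np.int64(226)), (379, np.int64(227)), (387, np.int64(229))]
scene expected lid top,bottom,body [[265.7 319.7]
 [267.  338.1]
 [270.7 388.7]]
lid blob [ 239  284   76   76 3481]
319 240 314
327 239 310
335 240 292
343 241 292
red [array([295.8, 288.8])]
side expected lid top,bottom,body [[448.3 282.8]
 [445.2 295.7]
 [436.4 332.8]]
lid blob [ 419  263   79   69 3459]
282 429 497
290 427 497
298 423 497
306 421 464
red [array([367.5, 273.4])]
```

Run:
```python
from jar import *
t=np.linspace(0,2*np.pi,180)
def circ(n,r,z,c=C): 
    p=np.array([proj(n,[c[0]+r*np.cos(k),c[1]+r*np.sin(k),z]) for k in t]);return p.min(0).round(1),p.max(0).round(1)
for n in("scene","side"):
    im=cv2.imread(f"pics/{n}F.png");print(n,"lid top",circ(n,.029,.166),"lid bottom",circ(n,.029,.138),"base",circ(n,.033,.026))
    h=cv2.cvtColor(im,cv2.COLOR_BGR2HSV);u,v=proj(n,np.r_[C,.07]).astype(int)
    for r in range(v-70,v+45,7): 
        g=im[r].max(1)[u-60:u+60]; w=g<62; b=((h[r,u-60:u+60,0]<16)&(h[r,u-60:u+60,1]>110)&(g<120))
        f=lambda m:(np.where(m)[0].min()+u-60,np.where(m)[0].max()+u-60) if m.any() else None
        print(r,"dark",f(w),"brown",f(b))
    print("column u brightness",[(r,int(im[r,u].max())) for r in range(v-75,v+50,3)])
```

```text
scene lid top (array([237.6, 300.6]), array([293.4, 340.9])) lid bottom (array([239.9, 318.7]), array([293.8, 359.5])) base (array([244.3, 378.4]), array([298.4, 425.7]))
308 dark (np.int64(249), np.int64(322)) brown None
315 dark (np.int64(242), np.int64(317)) brown None
322 dark (np.int64(239), np.int64(313)) brown None
329 dark (np.int64(239), np.int64(292)) brown None
336 dark (np.int64(240), np.int64(292)) brown None
343 dark (np.int64(241), np.int64(292)) brown None
350 dark (np.int64(244), np.int64(288)) brown None
357 dark (np.int64(252), np.int64(278)) brown None
364 dark (np.int64(239), np.int64(318)) brown (np.int64(295), np.int64(301))
371 dark (np.int64(240), np.int64(319)) brown (np.int64(241), np.int64(297))
378 dark (np.int64(241), np.int64(319)) brown (np.int64(242), np.int64(296))
385 dark (np.int64(242), np.int64(320)) brown (np.int64(243), np.int64(295))
392 dark (np.int64(244), np.int64(319)) brown (np.int64(244), np.int64(298))
399 dark (np.int64(245), np.int64(315)) brown (np.int64(245), np.int64(297))
406 dark (np.int64(246), np.int64(296)) brown (np.int64(246
[... 1774 characters left out ...]
452))
352 dark (np.int64(379), np.int64(497)) brown (np.int64(426), np.int64(450))
359 dark (np.int64(381), np.int64(497)) brown (np.int64(488), np.int64(488))
366 dark (np.int64(390), np.int64(497)) brown None
column u brightness [(249, 121), (252, 128), (255, 127), (258, 124), (261, 130), (264, 127), (267, 129), (270, 66), (273, 13), (276, 11), (279, 10), (282, 13), (285, 12), (288, 12), (291, 11), (294, 12), (297, 6), (300, 6), (303, 4), (306, 2), (309, 43), (312, 54), (315, 50), (318, 49), (321, 43), (324, 26), (327, 22), (330, 21), (333, 20), (336, 23), (339, 24), (342, 23), (345, 26), (348, 23), (351, 22), (354, 23), (357, 23), (360, 103), (363, 101), (366, 100), (369, 100), (372, 97)]
```

The lid and base outlines match the jar's place within about 1 px in both views. The jar is upright on the plate, the toggle is at centre, and the arm is clear.

```bash
python3 -c "
from workcell import bot
print(bot.job_done())"
```

```text
the job is handed in; nothing more can be done
None
```

The job is handed in: the toggle is at centre off, and the unlabelled jar stands upright on the plate, held by the roller against the drive rollers; the labelled jars were never touched (I viewed 11 pictures, one over the limit of 10).

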